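Test the rebuilt trailer hand brake on the cellar bench

TASK

Two rebuilt trailer hand brakes stand on the bench. Test the one with the red grip: pull its lever up into the second notch (the yellow mark), let go so that the ratchet alone holds it there, then press its red release button down until the lever has dropped all the way back, and take your hand away. Leave the blue brake alone.

Things in the scene. Friction and masses are not known exactly. Their poses are not given: they have to be found in the camera images.
- red_lever (a joint): Red-gripped lever, rad: 0 = fully down (25 deg above level), grows as the grip is pulled up and over towards the button; stop 1.25. Ratchet notches at 0.35, 0.70 (second, yellow mark), 1.05: pulled 0.05 past a notch and let go, it rests there (+-0.03) against its spring. Starts down or in notch 1. 3-8 N at the grip. Hinge axis: along y of red_button, 80 mm to its -x, 28 mm below it.
- red_grip (a point): Middle of the round red grip (25 mm thick, 80 mm long), 120 mm from the hinge; the lever ends 160 mm from it. Fully down it lies 109 mm to -x of the hinge (axes of red_button) and 51 mm above it. Turns with the lever; its y is the hinge axis: fingers close along it from above. Dark cheek discs, 64 mm radius about the hinge, 50 mm over both, bear white, yellow, white notch marks.
- red_button (a point): Top centre of the round red release button, 30 mm wide, 103 mm above the bench when up, 18 mm proud of a grey block. z up, x from hinge to button (away from the grip), y along the hinge. Goes straight down 8 mm (1.5 to 6 N), springs back. Held 6 mm or more down it lets the lever fall to 0 in about 1 s; let up too soon, the lever stops in a lower notch.
- blue_brake: Bystander, not to be touched: the same brake with blue grip and blue button, its lever standing in the second notch. Origin on the bench under its hinge; x towards its button, z up. It takes up x -160 to 125 mm, y -43 to 43 mm, up to 240 mm high.

How it is judged:
On the way, in this order (a step that is already met when the one before it is completed fails the run):
1. the red lever rests in the second notch (0.60 to 0.80 rad), still, the hand let go and more than 60 mm from the middle of the grip, for half a second (value of joint red_lever between 0.6 and 0.8 rad and velocity of joint red_lever between -0.1 and 0.1 rad/s and distance between the grasp point and red_grip above 0.06 m), for 0.5 s.
2. the red release button is pressed at least 5 mm down (height (world z) of red_button below 0.098 m), for 0.1 s.
At the end, for the whole second after the job is handed in: The red lever is fully down (under 0.1 rad) and still, its release button is up again (within 3 mm), after having been held by the second notch alone and then released with the button (value of joint red_lever below 0.1 rad and velocity of joint red_lever between -0.1 and 0.1 rad/s and height (world z) of red_button above 0.1 m); the robot touches nothing.
It fails at once if the blue brake is touched with more than 2 N (contact force between blue_brake and the fingers above 2 N or contact force between blue_brake and the arm above 2 N).
It also fails if it takes over 61 s, if anything falls off the work surface, if the arm or the gripper's body presses on something with over 40 N, if the wrist force passes 120 N, or if a joint passes its speed limit or range.

ROBOT

A 6-joint arm with a two-finger parallel gripper is mounted at the origin on the work surface. World frame = base frame: x ahead of the robot, y to its left, z up, the work surface at z = 0. Lengths are in m, angles in rad, forces in N, time in s.
With the tool pointing down it reaches from about 0.4 to 0.925 m from the base axis. Payload 12.5 kg.
Tool frame: the origin (TCP) lies where the fingers leave the gripper's body, on its centre line; the fingertips stand 78 mm ahead of it and the grasp point (between the pads) lies 59 mm ahead of it; z points along the fingers, y is the line along which they close (so a half turn about z gives the same grasp; the last joint's range is limited). The gripper opens to 95 mm and grips with 3 to 60 N. Pads are 20 mm wide; open, the fingers measure 119 mm over their backs; the gripper's body (75 mm by 180 mm) begins 59 mm behind the grasp point.
Start: joints at [1.221, 0.491, 1.559, -0, 1.092, -0.106], TCP at [0.151, 0.607, 0.292] pointing down, gripper open.
Joint ranges: [-3.1, 3.1], [-0.84, 2.19], [0.05, 2.79], [-1.13, 4.28], [0.06, 2.93], [-2.69, 2.69]. Speed limits (rad/s): [2.22, 2.22, 2.79, 3.14, 3.14, 3.14].

INTERFACE

Orientations are given as a unit quaternion [w, x, y, z].
In Python, from plant import bot gives the robot as it stands.
- The arm moves only by the tool drive_tool, never from a script. Its argument "series" is a list of rows, each an object of numbers: "jaw": the finger opening in mm, from 0 to 95.1; "tx", "ty", "tz": the shift along the tool's x, y, z in mm; "yaw": the turn about the tool's z in rad. A call has 1 to 12 rows; each row shifts and turns the commanded pose from where the row before left it, along the tool's axes as they then stand; what a row does not reach is not made up. A row lasts 1/12 s, in which the tool goes at most 41.7 mm and 7.16 degrees, less where a joint would pass 70% of its speed; a pose out of reach is approached as far as the arm can. A call is refused whole if a number of a shift passes 41.7 or a number of a turn 0.125, either way. A call with a gripper value outside its range is refused whole. The fingers move at their own pace and stop on an object; the grip force is fixed at half the most. Time passes only in rows, so rows that do not move let the fingers close. It gives the time, the measured TCP pose, the force, the opening and the grip force at its end, in the units of the state.
- bot.read_state(): the state, without advancing time (a new reading comes with each control period).
- bot.snapshot(name): name is "scene" or "top" or "wrist"; returns (picture, depth): 480x640x3 uint8, red, green, blue; 480x640 float32, m along the optical axis (not along the pixel's ray), 0 where there is no reading.
- bot.camera_model(name): a dict with "camera_matrix" (3x3 intrinsics, pixels), "R" (3x3) and "t" (3): a world point X has camera coordinates R X + t. Camera axes: x right, y down, z forward; pixel columns grow to the right and rows downward; lengths in m; the calibration is good to about 2 mm. A picture is of the moment at which its call begins: read the wrist's pose just before it. camera_model takes no time and is no camera call; for the wrist camera it gives the pose at the moment of the call.
- bot.finish_job(): hands the job in; it is judged then, once.
The state is a dict: "time": time; "joint_positions": joint angles; "joint_velocities": joint speeds; "tau": joint torques, N m; "position": TCP position; "orientation": TCP orientation; "ft_force": force on the tool from outside, world axes, zero at the start; "torque": the same for the moment, N m; "gripper_width": opening from 0.0 (shut) to 1.0 (fully open); "grasp_force": force on a finger pad.
Only numpy, scipy, OpenCV 4.12 (cv2) and the standard library are available. Lean on these libraries where they do the work, as an engineer would, in place of code of your own. Each camera call takes 0.05 s, during which the arm holds its last target. There are 200 camera calls.

## Working session

There is one attempt and no reset: what is moved stays moved. The work goes in short steps, Python scripts to look and compute and a tool call to move; the robot and the scene stay as the last step left them, time stands still between calls to the robot, and variables do not carry over. Pictures are saved under pics/ and viewed, at most 10 in all, crops included, and the job is handed in when it is done.

Besides the shell and the picture viewer there is one more tool, called after "Call:" in YAML: its name, and indented under it one key for each argument. drive_tool: Moves the arm, as the interface text tells. Its arguments: {"type":"object","properties":{"series":{"type":"array"}},"required":["series"]}

```bash
mkdir -p pics; python3 - <<'E'
from plant import bot
import cv2,numpy as np
ims={}
for n in("scene","top"):
    im,d=bot.snapshot(n); m=bot.camera_model(n); cv2.imwrite(f"pics/{n}1.png",im[...,::-1]); np.savez(f"{n}1.npz",im=im,d=d,K=m["camera_matrix"],R=m["R"],t=m["t"])
    K,R,t=map(np.array,(m["camera_matrix"],m["R"],m["t"]))
    hsv=cv2.cvtColor(im,cv2.COLOR_RGB2HSV)
    for c,mask in(("red",((hsv[...,0]<8)|(hsv[...,0]>172))&(hsv[...,1]>130)&(hsv[...,2]>60)),("blue",(abs(hsv[...,0].astype(int)-112)<12)&(hsv[...,1]>130)&(hsv[...,2]>60))):
        k,l,s,ce=cv2.connectedComponentsWithStats(mask.astype(np.uint8))
        for i in range(1,k):
            if s[i,4]<40: continue
            v,u=np.where((l==i)&(d>0)); z=d[v,u]
            P=(np.c_[(u-K[0,2])/K[0,0]*z,(v-K[1,2])/K[1,1]*z,z]-t)@R
            print(n,c,s[i],ce[i].round(),"med",np.median(P,0).round(3),"lo",np.percentile(P,2,axis=0).round(3),"hi",np.percentile(P,98,axis=0).round(3))
s=bot.read_state(); print(s)
E
```

```text
scene red [444 151  21  50 780] [454. 175.] med [0.46  0.194 0.134] lo [0.322 0.178 0.001] hi [0.49  0.259 0.151]
scene red [431 278  22  23 393] [441. 289.] med [0.642 0.143 0.103] lo [0.626 0.13  0.089] hi [0.652 0.156 0.106]
scene blue [ 612    0   28   75 1384] [629.  41.] med [0.058 0.658 0.054] lo [0.018 0.652 0.006] hi [0.095 0.681 0.13 ]
scene blue [255 165  18  54 824] [263. 191.] med [ 0.519 -0.095  0.194] lo [ 0.498 -0.106  0.16 ] hi [ 0.536 -0.084  0.222]
scene blue [249 296  20  22 353] [259. 306.] med [ 0.648 -0.112  0.104] lo [ 0.632 -0.125  0.092] hi [ 0.658 -0.1    0.107]
top red [216 190  19  18 255] [225. 198.] med [0.638 0.144 0.102] lo [0.624 0.131 0.089] hi [0.651 0.159 0.106]
top red [173 284  29  46 732] [187. 306.] med [0.457 0.195 0.136] lo [0.422 0.18  0.   ] hi [0.49  0.232 0.15 ]
top blue [367 188  18  18 245] [375. 197.] med [ 0.643 -0.111  0.103] lo [ 0.629 -0.124  0.093] hi [ 0.656 -0.098  0.106]
top blue [362 257  18  30 435] [370. 272.] med [ 0.513 -0.093  0.207] lo [ 0.493 -0.106  0.145] hi [ 0.536 -0.083  0.222]
{'time': 0.1, 'joint_positions': array([ 1.22138422e+00,  4.91473583e-01,  1.55935064e+00, -5.00450981e-06,
        1.09167207e+00, -1.05624639e-01]), 'joint_velocities': array([-9.58213133e-04, -6.23009830e-04, -1.36228616e-03,  2.20884280e-03,
        2.56920194e-04, -3.37888132e-06]), 'tau': array([ 2.32676393e-03, -6.13614964e+01, -2.58602518e+01,  6.94254600e-02,
        4.71062609e-02, -6.80767971e-05]), 'position': array([0.15081508, 0.60640812, 0.29174915]), 'orientation': array([-9.97491261e-05,  1.21590949e-01,  9.92580192e-01, -4.40673180e-04]), 'ft_force': array([-0.48480355,  0.3661537 ,  0.34597833]), 'torque': array([ 0.01150579,  0.00282359, -0.02062736]), 'grasp_force': 0.0, 'gripper_width': 1.0005313662676496}
```

```bash
python3 -c "
import cv2,numpy as np
a=cv2.imread('pics/scene1.png');b=cv2.imread('pics/top1.png')
cv2.imwrite('pics/both1.png',cv2.resize(np.vstack([a,b]),(800*3//4,600*3//2))[:900] if 0 else cv2.resize(np.hstack([a,b]),(800,300)))"
```

```text
(no output)
```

View pics/top1.png

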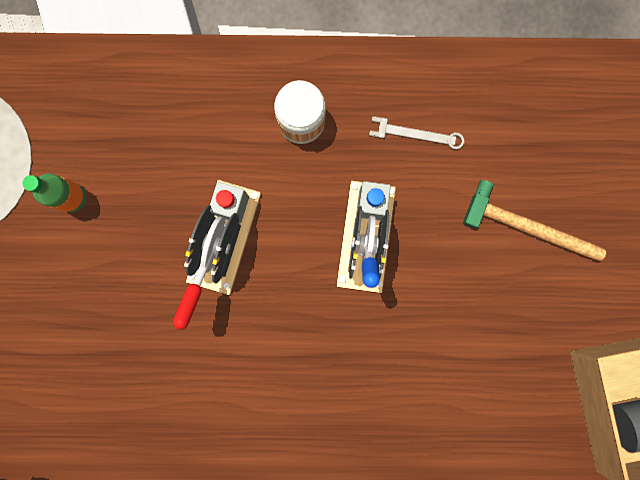

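View pics/scene1.png

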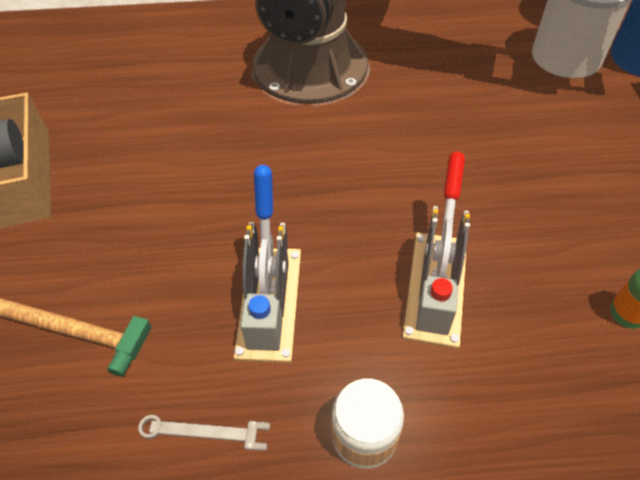

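The top view shows the red brake's button at about (225,198) and its grip at about (187,306). The blue button is at (375,197) and the blue grip at (370,272). The red lever reads as fully down: button to grip is about 187 mm horizontally, against the 189 mm expected. Next I refine the brake's axis.

```bash
cat > h.py <<'E'
import cv2,numpy as np
def red(im,d,K,R,t):
    hsv=cv2.cvtColor(im,cv2.COLOR_RGB2HSV)
    m=((hsv[...,0]<8)|(hsv[...,0]>172))&(hsv[...,1]>130)&(hsv[...,2]>60)
    m=cv2.erode(m.astype(np.uint8),np.ones((3,3)))
    k,l,s,_=cv2.connectedComponentsWithStats(m); out=[]
    for i in range(1,k):
        if s[i,4]<40: continue
        v,u=np.where((l==i)&(d>0)); z=d[v,u]
        P=(np.c_[(u-K[0,2])/K[0,0]*z,(v-K[1,2])/K[1,1]*z,z]-t)@R
        out.append(P[P[:,2]>.085])
    return out
def snap(bot,n,fn=None):
    m=bot.camera_model(n); im,d=bot.snapshot(n)
    if fn: cv2.imwrite(fn,im[...,::-1])
    return im,d,*map(np.array,(m["camera_matrix"],m["R"],m["t"]))
E
python3 - <<'E'
import numpy as np
from h import red
for n in("scene","top"):
    f=np.load(n+"1.npz"); c=red(*[f[k] for k in("im","d","K","R","t")])
    c.sort(key=lambda P:P[:,0].mean()); g,b=c
    b=b[b[:,2]>.098]; bm=(b.min(0)+b.max(0))/2
    m=g.mean(0); v=np.linalg.svd(g-m)[2][0]; v*=np.sign(v[0]); s=(g-m)@v
    gc=m+v*(s.min()+s.max())/2
    print(n,"btn",bm.round(4),"grip",gc.round(4),"len",np.ptp(s).round(3),"dir",v.round(3),"yaw",np.degrees(np.arctan2(v[1],v[0])).round(1),"elev",np.degrees(np.arcsin(-v[2])).round(1),"b-g yaw",np.degrees(np.arctan2(*(bm-gc)[1::-1])).round(1),np.hypot(*(bm-gc)[:2]).round(3))
E
```

```text
scene btn [0.6394 0.1432 0.1026] grip [0.4595 0.1945 0.1363] len 0.074 dir [ 0.867 -0.251 -0.43 ] yaw -16.1 elev 25.4 b-g yaw -15.9 0.187
top btn [0.6375 0.1443 0.103 ] grip [0.4575 0.1948 0.1363] len 0.075 dir [ 0.882 -0.251 -0.4  ] yaw -15.9 elev 23.6 b-g yaw -15.7 0.187
```

Call:
drive_tool:
  series:
    - {"jaw": 95, "yaw": 0.034}
    - {"tx": -27, "ty": -20.8}
    - {"tx": -27, "ty": -20.8}
    - {"tx": -27, "ty": -20.8}
    - {"tx": -27, "ty": -20.8}
    - {"tx": -27, "ty": -20.8}
    - {"tx": -27, "ty": -20.8}
    - {"tx": -27, "ty": -20.8}
    - {"tx": -27, "ty": -20.8}
    - {"tx": -27, "ty": -20.8}
    - {"tx": -27, "ty": -20.8}
    - {"tx": -27, "ty": -20.8}

```text
$.series[0]: bad value
```

Call:
drive_tool:
  series:
    - {"tx": -27, "ty": -20.8}
    - {"tx": -27, "ty": -20.8}
    - {"tx": -27, "ty": -20.8}
    - {"tx": -27, "ty": -20.8}
    - {"tx": 0}
    - {"tx": 0}
    - {"tx": 0}

```text
$.series[0]: bad value
```

```bash
cat > st.py <<'E'
import numpy as np
from scipy.spatial.transform import Rotation as Ro
def st(bot):
    s=bot.read_state(); p=s["position"]; q=s["orientation"]; M=Ro.from_quat(np.r_[q[1:],q[0]]).as_matrix()
    print("t",round(s["time"],2),"p",p.round(4),"x_t",M[:,0].round(3),"z_t",M[:,2].round(3),"w",round(s["gripper_width"],3),"F",s["ft_force"].round(1),"gf",round(s["grasp_force"],1))
    return p,M
def fit(c):
    for P in c:
        m=P.mean(0); v=np.linalg.svd(P-m)[2][0]; v*=np.sign(v[0]); s=(P-m)@v
        print("n",len(P),"mid",(m+v*(s.min()+s.max())/2).round(4),"box",((P.min(0)+P.max(0))/2).round(4),"len",np.ptp(s).round(3),"dir",v.round(3),"elev",np.degrees(np.arcsin(-v[2])).round(1))
E
python3 - <<'E'
from plant import bot
from h import *; from st import *
p,M=st(bot)
g=np.array([.4567,.1956,.126])
print("to grip, tool mm",((g-(p+.059*M[:,2]))@M*1e3).round(1))
fit(red(*snap(bot,"wrist","pics/w1.png")))
E
```

```text
t 0.1 p [0.1508 0.6064 0.2917] x_t [-0.97   0.241  0.   ] z_t [-0.    -0.001 -1.   ] w 1.001 F [-0.5  0.4  0.3] gf 0.0
to grip, tool mm [-396.  -324.7  107. ]
n 3571 mid [0.1662 0.7343 0.2299] box [0.1715 0.7382 0.2277] len 0.034 dir [0.163 0.44  0.883] elev -62.0
```

View pics/w1.png

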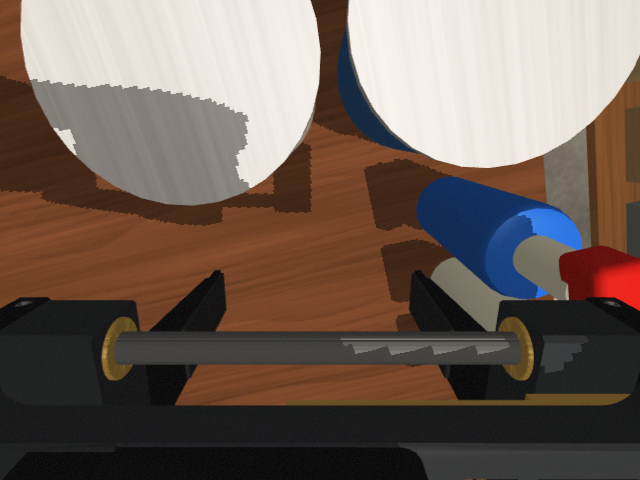

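The picture still shows the start pose: two white cans above, and a blue and red object at lower right, none of them on the path. The rows were refused because each row needs every key.

Call:
drive_tool:
  series:
    - {"jaw": 95, "tx": 0, "ty": 0, "tz": 0, "yaw": 0.034}
    - {"jaw": 95, "tx": -27, "ty": -20.8, "tz": 0, "yaw": 0}
    - {"jaw": 95, "tx": -27, "ty": -20.8, "tz": 0, "yaw": 0}
    - {"jaw": 95, "tx": -27, "ty": -20.8, "tz": 0, "yaw": 0}
    - {"jaw": 95, "tx": -27, "ty": -20.8, "tz": 0, "yaw": 0}
    - {"jaw": 95, "tx": -27, "ty": -20.8, "tz": 0, "yaw": 0}
    - {"jaw": 95, "tx": -27, "ty": -20.8, "tz": 0, "yaw": 0}
    - {"jaw": 95, "tx": -27, "ty": -20.8, "tz": 0, "yaw": 0}
    - {"jaw": 95, "tx": -27, "ty": -20.8, "tz": 0, "yaw": 0}
    - {"jaw": 95, "tx": -27, "ty": -20.8, "tz": 0, "yaw": 0}
    - {"jaw": 95, "tx": -27, "ty": -20.8, "tz": 0, "yaw": 0}
    - {"jaw": 95, "tx": -27, "ty": -20.8, "tz": 0, "yaw": 0}

```text
time: 1.15
position: [0.3743, 0.3036, 0.2922]
orientation: [-0.0, 0.138, 0.99, 0.0]
ft_force: [0.9, 0.5, 0.2]
gripper_width: 0.998
grasp_force: 0.0
```

Call:
drive_tool:
  series:
    - {"jaw": 95, "tx": -27, "ty": -20.8, "tz": 0, "yaw": 0}
    - {"jaw": 95, "tx": -27, "ty": -20.8, "tz": 0, "yaw": 0}
    - {"jaw": 95, "tx": -27, "ty": -20.8, "tz": 0, "yaw": 0}
    - {"jaw": 95, "tx": -27, "ty": -20.8, "tz": 0, "yaw": 0}
    - {"jaw": 95, "tx": 0, "ty": 0, "tz": 0, "yaw": 0}
    - {"jaw": 95, "tx": 0, "ty": 0, "tz": 0, "yaw": 0}
    - {"jaw": 95, "tx": 0, "ty": 0, "tz": 0, "yaw": 0}

```text
time: 1.73
position: [0.4544, 0.1955, 0.2921]
orientation: [-0.0, 0.139, 0.99, 0.0]
ft_force: [-0.3, 0.5, 0.7]
gripper_width: 0.997
grasp_force: 0.0
```

```bash
python3 - <<'E'
from plant import bot
from h import *; from st import *
p,M=st(bot)
g=np.array([.4567,.1956,.126])
print("to grip, tool mm",((g-(p+.059*M[:,2]))@M*1e3).round(1))
fit(red(*snap(bot,"wrist","pics/w2.png")))
E
```

```text
t 1.73 p [0.4544 0.1955 0.2921] x_t [-0.961  0.275  0.001] z_t [-0.001  0.    -1.   ] w 0.997 F [-0.3  0.5  0.7] gf 0.0
to grip, tool mm [ -2.3   0.7 107.1]
n 2453 mid [0.4571 0.1974 0.137 ] box [0.4554 0.1981 0.1361] len 0.074 dir [ 0.899 -0.257 -0.354] elev 20.7
```

View pics/w2.png

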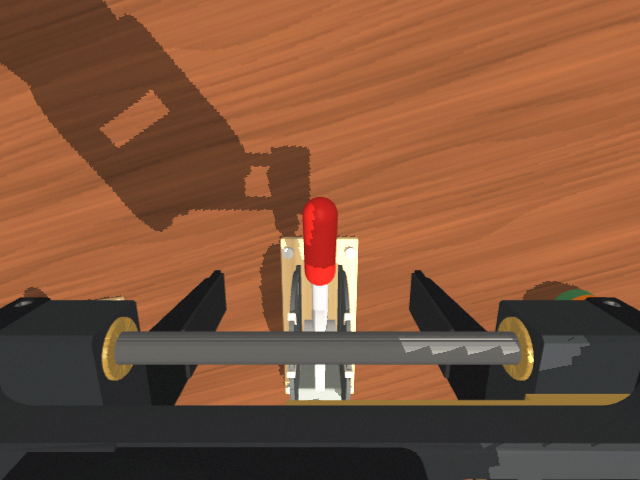

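The wrist view shows the red grip centred between the fingers, from (320,200) to (320,280), with the brake aligned to the tool. I go down and close.

Call:
drive_tool:
  series:
    - {"jaw": 95, "tx": -2.3, "ty": 1, "tz": 20, "yaw": 0}
    - {"jaw": 95, "tx": 0, "ty": 0, "tz": 25, "yaw": 0}
    - {"jaw": 95, "tx": 0, "ty": 0, "tz": 25, "yaw": 0}
    - {"jaw": 95, "tx": 0, "ty": 0, "tz": 22, "yaw": 0}
    - {"jaw": 95, "tx": 0, "ty": 0, "tz": 15, "yaw": 0}
    - {"jaw": 60, "tx": 0, "ty": 0, "tz": 0, "yaw": 0}
    - {"jaw": 40, "tx": 0, "ty": 0, "tz": 0, "yaw": 0}
    - {"jaw": 30, "tx": 0, "ty": 0, "tz": 0, "yaw": 0}
    - {"jaw": 20, "tx": 0, "ty": 0, "tz": 0, "yaw": 0}
    - {"jaw": 20, "tx": 0, "ty": 0, "tz": 0, "yaw": 0}
    - {"jaw": 20, "tx": 0, "ty": 0, "tz": 0, "yaw": 0}
    - {"jaw": 20, "tx": 0, "ty": 0, "tz": 0, "yaw": 0}

```text
time: 2.78
position: [0.4573, 0.1958, 0.1857]
orientation: [0.0, 0.138, 0.99, 0.0]
ft_force: [0.6, -0.3, 0.4]
gripper_width: 0.564
grasp_force: 0.0
```

Call:
drive_tool:
  series:
    - {"jaw": 20, "tx": 0, "ty": 0, "tz": 0, "yaw": 0}
    - {"jaw": 20, "tx": 0, "ty": 0, "tz": 0, "yaw": 0}
    - {"jaw": 20, "tx": 0, "ty": 0, "tz": 0, "yaw": 0}
    - {"jaw": 20, "tx": 0, "ty": 0, "tz": 0, "yaw": 0}

```text
time: 3.12
position: [0.4573, 0.1957, 0.1852]
orientation: [-0.0, 0.139, 0.99, 0.0]
ft_force: [-0.5, 0.3, -0.1]
gripper_width: 0.285
grasp_force: 0.0
```

```bash
python3 - <<'E'
from plant import bot
from st import *
p,M=st(bot)
h=np.array([.6385,.1438,.075])-.080*np.array([.9617,-.274,0])
gp=p+.059*M[:,2]; r=(gp-h)@np.c_[[-.9617,.274,0],[.274,.9617,0],[0,0,1]]
print("gp rel hinge",r.round(4),"rad",np.hypot(r[0],r[2]),"th",np.arctan2(r[2],r[0])-np.radians(25))
a=np.arctan2(r[2],r[0]);R=np.hypot(r[0],r[2]);n=12
A=a+np.linspace(0,.80-(a-np.radians(25)),n+1)
print(np.c_[np.diff(R*np.cos(A)),-np.diff(R*np.sin(A))].round(4)*1e3)
E
```

```text
t 3.12 p [0.4573 0.1957 0.1852] x_t [-0.962  0.274  0.   ] z_t [-0.  0. -1.] w 0.285 F [-0.5  0.3 -0.1] gf 0.0
gp rel hinge [0.1085 0.0003 0.0512] rad 0.1200134578099558 th 0.004549549064066738
[[-3.6 -7.1]
 [-4.1 -6.8]
 [-4.5 -6.5]
 [-5.  -6.2]
 [-5.4 -5.9]
 [-5.7 -5.5]
 [-6.1 -5.1]
 [-6.4 -4.7]
 [-6.7 -4.3]
 [-7.  -3.8]
 [-7.2 -3.3]
 [-7.4 -2.9]]
```

Call:
drive_tool:
  series:
    - {"jaw": 15, "tx": 0, "ty": 0, "tz": 0, "yaw": 0}
    - {"jaw": 15, "tx": 0, "ty": 0, "tz": 0, "yaw": 0}
    - {"jaw": 15, "tx": 0, "ty": 0, "tz": 0, "yaw": 0}
    - {"jaw": 15, "tx": 0, "ty": 0, "tz": 0, "yaw": 0}

```text
time: 3.45
position: [0.4574, 0.1963, 0.1853]
orientation: [0.0, 0.139, 0.99, 0.001]
ft_force: [0.6, 5.6, -0.9]
gripper_width: 0.256
grasp_force: 30.0
```

Call:
drive_tool:
  series:
    - {"jaw": 15, "tx": -1.8, "ty": 0, "tz": -3.6, "yaw": 0}
    - {"jaw": 15, "tx": -1.8, "ty": 0, "tz": -3.5, "yaw": 0}
    - {"jaw": 15, "tx": -2, "ty": 0, "tz": -3.4, "yaw": 0}
    - {"jaw": 15, "tx": -2.1, "ty": 0, "tz": -3.4, "yaw": 0}
    - {"jaw": 15, "tx": -2.2, "ty": 0, "tz": -3.3, "yaw": 0}
    - {"jaw": 15, "tx": -2.3, "ty": 0, "tz": -3.2, "yaw": 0}
    - {"jaw": 15, "tx": -2.5, "ty": 0, "tz": -3.1, "yaw": 0}
    - {"jaw": 15, "tx": -2.5, "ty": 0, "tz": -3.1, "yaw": 0}
    - {"jaw": 15, "tx": -2.7, "ty": 0, "tz": -3, "yaw": 0}
    - {"jaw": 15, "tx": -2.7, "ty": 0, "tz": -2.9, "yaw": 0}
    - {"jaw": 15, "tx": -2.8, "ty": 0, "tz": -2.8, "yaw": 0}
    - {"jaw": 15, "tx": -2.9, "ty": 0, "tz": -2.7, "yaw": 0}

```text
time: 4.45
position: [0.4844, 0.1886, 0.2227]
orientation: [-0.001, 0.139, 0.99, 0.001]
ft_force: [1.7, 8.4, -8.8]
gripper_width: 0.259
grasp_force: 30.0
```

```bash
cat > chk.py <<'E'
from plant import bot
from h import *; from st import *
p,M=st(bot)
h=np.array([.6385,.1438,.075])-.080*np.array([.9617,-.274,0])
B=np.c_[[-.9617,.274,0],[.274,.9617,0],[0,0,1]]
r=(p+.059*M[:,2]-h)@B
print("rel",r.round(4),"rad",np.hypot(r[0],r[2]).round(4),"th tool",(np.arctan2(r[2],r[0])-np.radians(25)).round(3))
# lever angle from all red points well above the button (scene cam): mean of points about the hinge
import sys
for n in sys.argv[1:]:
    for P in red(*snap(bot,n,f"pics/{n}_{bot.read_state()['time']:.2f}.png")):
        q=(P-h)@B; q=q[(abs(q[:,1])<.03)&(np.hypot(q[:,0],q[:,2])>.08)&(np.hypot(q[:,0],q[:,2])<.18)&(q[:,0]>-.04)]
        if len(q)>20: 
            a=np.arctan2(q[:,2],q[:,0])-np.radians(25); print(n,len(q),"theta min/med/max",np.percentile(a,[3,50,97]).round(3),"r",np.hypot(q[:,0],q[:,2]).min().round(3),np.hypot(q[:,0],q[:,2]).max().round(3))
E
python3 chk.py scene top
```

```text
t 4.45 p [0.4844 0.1886 0.2227] x_t [-0.962  0.275  0.001] z_t [-0.001  0.001 -1.   ] w 0.259 F [ 1.7  8.4 -8.8] gf 30.0
rel [0.0806 0.0009 0.0887] rad 0.1198 th tool 0.397
scene 639 theta min/med/max [0.397 0.443 0.487] r 0.086 0.149
```

Call:
drive_tool:
  series:
    - {"jaw": 15, "tx": -3, "ty": 0.3, "tz": -2.6, "yaw": 0}
    - {"jaw": 15, "tx": -3.1, "ty": 0.3, "tz": -2.5, "yaw": 0}
    - {"jaw": 15, "tx": -3.2, "ty": 0, "tz": -2.4, "yaw": 0}
    - {"jaw": 15, "tx": -3.2, "ty": 0, "tz": -2.3, "yaw": 0}
    - {"jaw": 15, "tx": -3.3, "ty": 0, "tz": -2.2, "yaw": 0}
    - {"jaw": 15, "tx": -3.4, "ty": 0, "tz": -2.1, "yaw": 0}
    - {"jaw": 15, "tx": -3.5, "ty": 0, "tz": -1.9, "yaw": 0}
    - {"jaw": 15, "tx": -3.5, "ty": 0, "tz": -1.8, "yaw": 0}
    - {"jaw": 15, "tx": -3.6, "ty": 0, "tz": -1.7, "yaw": 0}
    - {"jaw": 15, "tx": -3.6, "ty": 0, "tz": -1.6, "yaw": 0}
    - {"jaw": 15, "tx": -3.7, "ty": 0, "tz": -1.5, "yaw": 0}
    - {"jaw": 15, "tx": -3.7, "ty": 0, "tz": -1.4, "yaw": 0}

```text
time: 5.55
position: [0.5236, 0.1776, 0.2473]
orientation: [-0.001, 0.139, 0.99, 0.0]
ft_force: [-3.9, 5.6, -2.7]
gripper_width: 0.257
grasp_force: 30.0
```

```bash
python3 chk.py scene
```

```text
t 5.55 p [0.5236 0.1776 0.2473] x_t [-0.962  0.274  0.002] z_t [-0.001  0.001 -1.   ] w 0.257 F [-3.9  5.6 -2.7] gf 30.0
rel [0.0399 0.0011 0.1133] rad 0.1201 th tool 0.796
scene 612 theta min/med/max [0.746 0.792 0.834] r 0.088 0.151
```

Call:
drive_tool:
  series:
    - {"jaw": 30, "tx": 0, "ty": 0, "tz": 0, "yaw": 0}
    - {"jaw": 60, "tx": 0, "ty": 0, "tz": 0, "yaw": 0}
    - {"jaw": 80, "tx": 0, "ty": 0, "tz": 0, "yaw": 0}
    - {"jaw": 80, "tx": 0, "ty": 0, "tz": 0, "yaw": 0}
    - {"jaw": 80, "tx": 0, "ty": 0, "tz": 0, "yaw": 0}
    - {"jaw": 80, "tx": 0, "ty": 0, "tz": 0, "yaw": 0}
    - {"jaw": 80, "tx": 0, "ty": 0, "tz": 0, "yaw": 0}
    - {"jaw": 80, "tx": 0, "ty": 0, "tz": -10, "yaw": 0}
    - {"jaw": 80, "tx": 0, "ty": 0, "tz": -20, "yaw": 0}
    - {"jaw": 80, "tx": 0, "ty": 0, "tz": -25, "yaw": 0}
    - {"jaw": 80, "tx": 0, "ty": 0, "tz": -25, "yaw": 0}
    - {"jaw": 80, "tx": 0, "ty": 0, "tz": -25, "yaw": 0}

```text
time: 6.6
position: [0.5237, 0.1774, 0.3542]
orientation: [0.0, 0.138, 0.99, 0.0]
ft_force: [0.0, -0.2, -0.3]
gripper_width: 0.842
grasp_force: 0.0
```

Call:
drive_tool:
  series:
    - {"jaw": 0, "tx": 0, "ty": 0, "tz": -15, "yaw": 0}
    - {"jaw": 0, "tx": 0, "ty": 0, "tz": 0, "yaw": 0}
    - {"jaw": 0, "tx": 0, "ty": 0, "tz": 0, "yaw": 0}
    - {"jaw": 0, "tx": 0, "ty": 0, "tz": 0, "yaw": 0}
    - {"jaw": 0, "tx": 0, "ty": 0, "tz": 0, "yaw": 0}
    - {"jaw": 0, "tx": 0, "ty": 0, "tz": 0, "yaw": 0}
    - {"jaw": 0, "tx": 0, "ty": 0, "tz": 0, "yaw": 0}
    - {"jaw": 0, "tx": 0, "ty": 0, "tz": 0, "yaw": 0}
    - {"jaw": 0, "tx": 0, "ty": 0, "tz": 0, "yaw": 0}

```text
time: 7.35
position: [0.5239, 0.1774, 0.367]
orientation: [-0.0, 0.138, 0.99, -0.0]
ft_force: [-0.7, -0.2, 0.0]
gripper_width: 0.266
grasp_force: 0.0
```

```bash
python3 chk.py scene; python3 - <<'E'
from plant import bot
from st import *
p,M=st(bot); b=np.array([.6385+.002,.1438-.0005,.103]); print(((b-(p+.078*M[:,2]))@M*1e3).round(1))
E
ls pics
```

```text
t 7.35 p [0.5239 0.1774 0.367 ] x_t [-0.962  0.274  0.   ] z_t [-0. -0. -1.] w 0.266 F [-0.7 -0.2  0. ] gf 0.0
rel [0.0395 0.0009 0.233 ] rad 0.2363 th tool 0.967
scene 771 theta min/med/max [0.715 0.768 0.814] r 0.086 0.162
t 7.4 p [0.5239 0.1774 0.367 ] x_t [-0.962  0.274  0.   ] z_t [-0.  0. -1.] w 0.226 F [-0.1  0.   0.3] gf 0.0
[-121.6   -0.8  186. ]
both1.png
scene1.png
scene_4.45.png
scene_5.55.png
scene_7.35.png
top1.png
top_4.50.png
w1.png
w2.png
```

Call:
drive_tool:
  series:
    - {"jaw": 0, "tx": -20, "ty": 0, "tz": 0, "yaw": 0}
    - {"jaw": 0, "tx": -20, "ty": 0, "tz": 0, "yaw": 0}
    - {"jaw": 0, "tx": -20, "ty": 0, "tz": 0, "yaw": 0}
    - {"jaw": 0, "tx": -20, "ty": 0, "tz": 0, "yaw": 0}
    - {"jaw": 0, "tx": -20, "ty": 0, "tz": 0, "yaw": 0}
    - {"jaw": 0, "tx": -21.6, "ty": -0.8, "tz": 0, "yaw": 0}
    - {"jaw": 0, "tx": 0, "ty": 0, "tz": 25, "yaw": 0}
    - {"jaw": 0, "tx": 0, "ty": 0, "tz": 30, "yaw": 0}
    - {"jaw": 0, "tx": 0, "ty": 0, "tz": 30, "yaw": 0}
    - {"jaw": 0, "tx": 0, "ty": 0, "tz": 30, "yaw": 0}
    - {"jaw": 0, "tx": 0, "ty": 0, "tz": 25, "yaw": 0}
    - {"jaw": 0, "tx": 0, "ty": 0, "tz": 20, "yaw": 0}

```text
time: 8.4
position: [0.6401, 0.1432, 0.2049]
orientation: [-0.001, 0.138, 0.99, -0.0]
ft_force: [-0.4, -0.4, -0.1]
gripper_width: 0.006
grasp_force: 0.0
```

```bash
python3 chk.py scene; python3 - <<'E'
from plant import bot
from st import *
p,M=st(bot); b=np.array([.6385+.002,.1438-.0005,.103]); print(((b-(p+.078*M[:,2]))@M*1e3).round(1))
import glob,cv2
f=max(glob.glob("pics/scene_*"),key=lambda s:float(s[11:-4])); cv2.imwrite("pics/pre.png",cv2.resize(cv2.imread(f)[120:360,340:560],None,fx=2.4,fy=2.4,interpolation=2))
E
```

```text
t 8.4 p [0.6401 0.1432 0.2049] x_t [-0.962  0.274  0.002] z_t [-0.002 -0.    -1.   ] w 0.006 F [-0.4 -0.4 -0.1] gf 0.0
rel [-0.0816 -0.0002  0.0709] rad 0.1081 th tool 1.99
t 8.45 p [0.6392 0.143  0.2015] x_t [-0.962  0.274  0.006] z_t [-0.006 -0.001 -1.   ] w 0.007 F [-0.1  0.4 -3.4] gf 0.0
[-1.8  0.9 20.5]
```

View pics/pre.png

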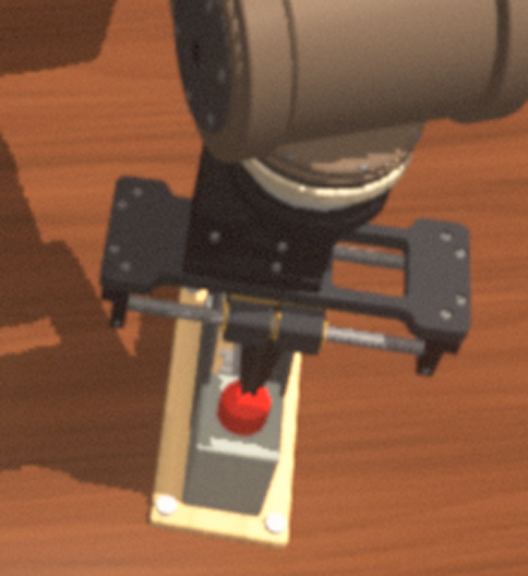

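The picture shows the closed fingers just above the button at (245,400), with the lever hidden under the arm. Before pressing, I check that the arm isn't touching the lever.

Call:
drive_tool:
  series:
    - {"jaw": 0, "tx": 0, "ty": 0, "tz": 0, "yaw": 0}
    - {"jaw": 0, "tx": 0, "ty": 0, "tz": 0, "yaw": 0}
    - {"jaw": 0, "tx": 0, "ty": 0, "tz": 0, "yaw": 0}

```text
time: 8.7
position: [0.6412, 0.1434, 0.2089]
orientation: [0.001, 0.138, 0.99, 0.0]
ft_force: [0.0, 0.5, 0.3]
gripper_width: 0.002
grasp_force: 0.0
```

```bash
python3 chk.py wrist top; python3 - <<'E'
import glob,cv2,numpy as np
a=cv2.imread(glob.glob("pics/wrist_*")[-1]);f=max(glob.glob("pics/top_*"),key=lambda s:float(s[9:-4])); b=cv2.imread(f)[120:360,100:420]
cv2.imwrite("pics/wt.png",np.hstack([cv2.resize(a,(400,300)),cv2.resize(b,(400,300))]))
from plant import bot
s=bot.read_state();print(s["tau"].round(2),s["ft_force"],s["torque"])
E
```

```text
t 8.7 p [0.6412 0.1434 0.2089] x_t [-0.962  0.274 -0.002] z_t [ 0.002  0.    -1.   ] w 0.002 F [0.  0.5 0.3] gf 0.0
rel [-0.0828  0.0004  0.0749] rad 0.1117 th tool 1.97
wrist 1919 theta min/med/max [0.763 0.809 0.826] r 0.087 0.107
[-2.000e-02 -6.654e+01 -2.329e+01 -0.000e+00  1.000e-01  0.000e+00] [-0.17898484 -0.81106838 -0.21519984] [ 0.01518076  0.00488152 -0.05576178]
```

View pics/wt.png

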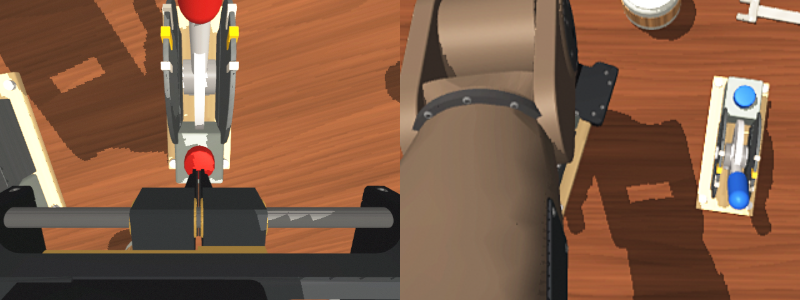

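Readings have settled with no contact; the earlier 3.4 N was braking. The left half (wrist) shows the lever at the yellow marks and the fingertips over the button at (200,165). I check camera clearance to the lever before descending.

```bash
python3 - <<'E'
from plant import bot
from h import *; from st import *
p,M=st(bot)
im,d,K,R,t=snap(bot,"wrist")
h=np.array([.5616,.1657,.075]);B=np.c_[[-.9617,.274,0],[.274,.9617,0],[0,0,1]]
print("cam rel hinge",((-R.T@t-h)@B).round(3))
print("closest lever depth",d[:150,250:390][d[:150,250:390]>0].min())
for P in red(im,d,K,R,t): q=(P-h)@B; print(len(q),q.min(0).round(3),q.max(0).round(3),((q.min(0)+q.max(0))/2).round(4))
b=np.array([.6385+.002,.1438-.0005,.103]); print(((b-(p+.078*M[:,2]))@M*1e3).round(1))
E
```

```text
t 8.8 p [0.641  0.1434 0.2088] x_t [-0.962  0.274 -0.002] z_t [ 0.002  0.    -1.   ] w 0.005 F [-0.2 -0.8 -0.2] gf 0.0
cam rel hinge [-0.006  0.001  0.226]
closest lever depth 0.10991922
1952 [ 0.027 -0.01   0.083] [0.037 0.014 0.101] [0.0322 0.0019 0.0918]
1554 [-0.089 -0.011  0.013] [-0.065  0.016  0.061] [-0.077   0.0022  0.0368]
[ 0.7 -0.3 27.8]
```

Call:
drive_tool:
  series:
    - {"jaw": 0, "tx": 0, "ty": 1, "tz": 8, "yaw": 0}
    - {"jaw": 0, "tx": 0, "ty": 0, "tz": 8, "yaw": 0}
    - {"jaw": 0, "tx": 0, "ty": 0, "tz": 5, "yaw": 0}
    - {"jaw": 0, "tx": 0, "ty": 0, "tz": 3, "yaw": 0}
    - {"jaw": 0, "tx": 0, "ty": 0, "tz": 3, "yaw": 0}
    - {"jaw": 0, "tx": 0, "ty": 0, "tz": 3, "yaw": 0}
    - {"jaw": 0, "tx": 0, "ty": 0, "tz": 3, "yaw": 0}
    - {"jaw": 0, "tx": 0, "ty": 0, "tz": 2, "yaw": 0}
    - {"jaw": 0, "tx": 0, "ty": 0, "tz": 0, "yaw": 0}
    - {"jaw": 0, "tx": 0, "ty": 0, "tz": 0, "yaw": 0}

```text
time: 9.68
position: [0.6409, 0.1442, 0.1727]
orientation: [0.0, 0.138, 0.99, 0.0]
ft_force: [-3.0, -0.6, 6.6]
gripper_width: 0.003
grasp_force: 3.1
```

Call:
drive_tool:
  series:
    - {"jaw": 0, "tx": 0, "ty": 0, "tz": 0.5, "yaw": 0}
    - {"jaw": 0, "tx": 0, "ty": 0, "tz": 0, "yaw": 0}
    - {"jaw": 0, "tx": 0, "ty": 0, "tz": 0, "yaw": 0}
    - {"jaw": 0, "tx": 0, "ty": 0, "tz": 0, "yaw": 0}
    - {"jaw": 0, "tx": 0, "ty": 0, "tz": 0, "yaw": 0}
    - {"jaw": 0, "tx": 0, "ty": 0, "tz": 0, "yaw": 0}
    - {"jaw": 0, "tx": 0, "ty": 0, "tz": 0, "yaw": 0}
    - {"jaw": 0, "tx": 0, "ty": 0, "tz": 0, "yaw": 0}
    - {"jaw": 0, "tx": 0, "ty": 0, "tz": 0, "yaw": 0}
    - {"jaw": 0, "tx": 0, "ty": 0, "tz": 0, "yaw": 0}
    - {"jaw": 0, "tx": 0, "ty": 0, "tz": 0, "yaw": 0}
    - {"jaw": 0, "tx": 0, "ty": 0, "tz": 0, "yaw": 0}

```text
time: 10.68
position: [0.6409, 0.1442, 0.1726]
orientation: [0.0, 0.138, 0.99, 0.0]
ft_force: [-3.6, -1.3, 9.2]
gripper_width: 0.003
grasp_force: 4.7
```

Call:
drive_tool:
  series:
    - {"jaw": 0, "tx": 0, "ty": 0, "tz": 0, "yaw": 0}
    - {"jaw": 0, "tx": 0, "ty": 0, "tz": 0, "yaw": 0}
    - {"jaw": 0, "tx": 0, "ty": 0, "tz": 0, "yaw": 0}
    - {"jaw": 0, "tx": 0, "ty": 0, "tz": 0, "yaw": 0}
    - {"jaw": 0, "tx": 0, "ty": 0, "tz": 0, "yaw": 0}
    - {"jaw": 0, "tx": 0, "ty": 0, "tz": 0, "yaw": 0}
    - {"jaw": 0, "tx": 0, "ty": 0, "tz": 0, "yaw": 0}
    - {"jaw": 0, "tx": 0, "ty": 0, "tz": 0, "yaw": 0}
    - {"jaw": 0, "tx": 0, "ty": 0, "tz": 0, "yaw": 0}
    - {"jaw": 0, "tx": 0, "ty": 0, "tz": 0, "yaw": 0}

```text
time: 11.52
position: [0.6409, 0.1442, 0.1726]
orientation: [0.0, 0.138, 0.99, 0.0]
ft_force: [-4.0, -1.2, 9.0]
gripper_width: 0.005
grasp_force: 4.7
```

```bash
python3 chk.py wrist scene; ls pics | grep wrist; python3 -c "
import glob,cv2
f=max(glob.glob('pics/wrist_*'),key=lambda s:float(s[11:-4])); cv2.imwrite('pics/w3.png',cv2.imread(f)[:320])"
```

```text
t 11.52 p [0.6409 0.1442 0.1726] x_t [-0.962  0.274 -0.001] z_t [ 0.001  0.    -1.   ] w 0.005 F [-4.  -1.2  9. ] gf 4.7
rel [-0.0822  0.0011  0.0386] rad 0.0908 th tool 2.266
wrist_11.52.png
wrist_8.70.png
```

View pics/w3.png

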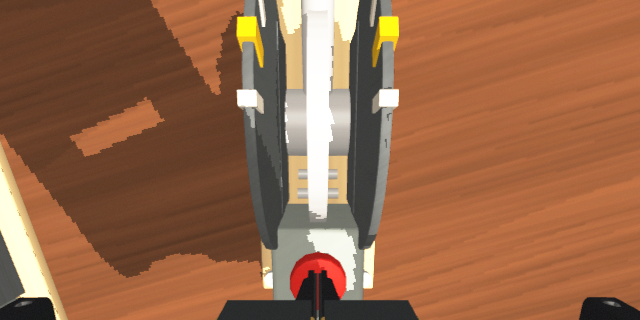

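The button at (318,285) is fully pressed and the grip has dropped out of view, past the marks. I lift off and check the lever.

Call:
drive_tool:
  series:
    - {"jaw": 0, "tx": 0, "ty": 0, "tz": -4, "yaw": 0}
    - {"jaw": 0, "tx": 0, "ty": 0, "tz": -8, "yaw": 0}
    - {"jaw": 0, "tx": 0, "ty": 0, "tz": -20, "yaw": 0}
    - {"jaw": 0, "tx": 0, "ty": 0, "tz": -25, "yaw": 0}
    - {"jaw": 0, "tx": 0, "ty": 0, "tz": -25, "yaw": 0}
    - {"jaw": 0, "tx": 0, "ty": 0, "tz": -25, "yaw": 0}
    - {"jaw": 0, "tx": 0, "ty": 0, "tz": -25, "yaw": 0}
    - {"jaw": 0, "tx": 0, "ty": 0, "tz": -15, "yaw": 0}
    - {"jaw": 0, "tx": 25, "ty": 0, "tz": 0, "yaw": 0}
    - {"jaw": 0, "tx": 25, "ty": 0, "tz": 0, "yaw": 0}
    - {"jaw": 0, "tx": 25, "ty": 0, "tz": 0, "yaw": 0}
    - {"jaw": 0, "tx": 15, "ty": 0, "tz": 0, "yaw": 0}

```text
time: 12.62
position: [0.5523, 0.1694, 0.3192]
orientation: [-0.0, 0.138, 0.99, 0.0]
ft_force: [-0.1, -0.3, 0.1]
gripper_width: 0.006
grasp_force: 0.0
```

Call:
drive_tool:
  series:
    - {"jaw": 0, "tx": 0, "ty": 0, "tz": 0, "yaw": 0}
    - {"jaw": 0, "tx": 0, "ty": 0, "tz": 0, "yaw": 0}
    - {"jaw": 0, "tx": 0, "ty": 0, "tz": 0, "yaw": 0}
    - {"jaw": 0, "tx": 0, "ty": 0, "tz": 0, "yaw": 0}
    - {"jaw": 0, "tx": 0, "ty": 0, "tz": 0, "yaw": 0}
    - {"jaw": 0, "tx": 0, "ty": 0, "tz": 0, "yaw": 0}

```text
time: 13.12
position: [0.5548, 0.1687, 0.3184]
orientation: [-0.0, 0.139, 0.99, -0.0]
ft_force: [-0.5, 0.2, -0.3]
gripper_width: 0.008
grasp_force: 0.0
```

```bash
python3 chk.py wrist scene; python3 - <<'E'
from plant import bot
from h import *; from st import *
for n in("wrist","scene"): print(n); fit(red(*snap(bot,n)))
E
```

```text
t 13.12 p [0.5548 0.1687 0.3184] x_t [-0.962  0.275  0.   ] z_t [-0.  0. -1.] w 0.008 F [-0.5  0.2 -0.3] gf 0.0
rel [0.0073 0.001  0.1844] rad 0.1846 th tool 1.095
wrist 3252 theta min/med/max [0.03  0.083 0.131] r 0.086 0.161
scene 569 theta min/med/max [0.043 0.093 0.139] r 0.086 0.178
wrist
n 3258 mid [0.4592 0.197  0.1362] box [0.4575 0.1975 0.1346] len 0.076 dir [ 0.885 -0.252 -0.391] elev 23.0
scene
n 579 mid [0.5142 0.1779 0.1569] box [0.4949 0.1823 0.1951] len 0.182 dir [ 0.898 -0.248  0.363] elev -21.3
n 305 mid [0.6397 0.1435 0.1028] box [0.6392 0.1431 0.0989] len 0.028 dir [ 0.855 -0.461 -0.238] elev 13.8
```

The lever is fully down (grip back at its starting pose), the button is up at 0.103 m, and the hand is clear.

```bash
python3 -c "
from plant import bot
print(bot.finish_job())"
```

```text
the job is handed in; nothing more can be done
None
```

The red brake's lever held in the second notch by itself, dropped fully down when I pressed the button, and the button came back up; the blue brake was left alone, and the job was handed in at about 13 s (no verdict came back).

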